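# Load the burnout tray with casting flasks in order of size

### The arm

A 6-joint arm with a two-finger parallel gripper is mounted at the origin on the work surface. World frame = base frame: x ahead of the robot, y to its left, z up, the work surface at z = 0. Lengths are in m, angles in rad, forces in N, time in s.
With the tool pointing down it reaches from about 0.425 to 0.95 m from the base axis. Payload 3.5 kg.
Tool frame: the origin (TCP) lies between the finger pads; the fingertips stand 17 mm ahead of it and the grasp point (between the pads) lies 2 mm behind it (ctrl.tip_reach is the distance from the TCP to the fingertips, in m); z points along the fingers, y is the direction in which the jaws open and shut (so a half turn about z gives the same grasp; the last joint's range is limited). The gripper opens to 85 mm and grips with 20 to 120 N. Pads are 22 mm wide; open, the fingers measure 114 mm over their backs; the gripper's body (76 mm by 85 mm) begins 54 mm behind the grasp point. The pads swing forward as they close: fully open they stand 13 mm farther back than shut.
Start: joints at [-1.486, 0.286, 1.577, -0, 1.279, -0.15], TCP at [0.157, -0.656, 0.248] pointing down, gripper open.
Joint ranges: [-2.77, 2.77], [-0.9, 2.22], [0.21, 2.48], [-1.53, 4.67], [0.24, 2.81], [-2.84, 2.84]. Speed limits (rad/s): [2.79, 2.79, 3.14, 3.14, 3.14, 3.14].

### API

Orientations are given as a unit quaternion [x, y, z, w].
In Python, from plant import monitor, imaging, workorder, ctrl gives the robot as it stands.
- The arm moves only by the tool send_rows, never from a script. Its argument "rows" is a list of rows, each a list of 4 numbers: the shift along the world's x, y, z normalised to -1 to 1, where 1 is 0.3 m, then the turn about the world's z normalised to -1 to 1, where 1 is 360 degrees. A call has 1 to 20 rows; each row is the pose to reach, as a shift and turn from the pose commanded when the call began, turning the shorter way round; what a row does not reach only later rows make up. A row lasts 1/8 s, in which the tool goes at most 62.5 mm and 10.7 degrees, less where a joint would pass 70% of its speed; a pose out of reach is approached as far as the arm can. A call with a number of a shift or a turn outside -1 to 1 is refused whole. A call with a gripper value outside its range is refused whole. "jaw" is the closure, from 0 (fully open) to 1 (shut), set as the call begins (left out, the last holds). The fingers move at their own pace and stop on an object; "newtons" is the grip in N (left out, the last holds). Time passes only in rows, so rows that repeat a pose let the fingers close. It gives the time, the measured TCP pose, the force and the opening at its end, in the units of the state.
- monitor.get_state(): the state, without advancing time (a new reading comes with each control period).
- imaging.read_camera(name): name is "scene" or "top" or "wrist"; returns the picture (420x560x3 uint8, red, green, blue); there is no depth.
- imaging.calibration(name): a dict with "intrinsics" (3x3 intrinsics, pixels), "dist_coeffs" ([k1, k2, p1, p2, k3] as OpenCV has them; the pictures are not rectified), "cam_to_world" (4x4, takes a point from camera to world coordinates). Camera axes: x right, y up, looking along -z (the intrinsics and any distortion apply to the point x, -y, -z); pixel columns grow to the right and rows downward; lengths in m; the calibration is good to about 2 mm. A picture is of the moment at which its call begins: read the wrist's pose just before it. calibration takes no time and is no camera call; for the wrist camera it gives the pose at the moment of the call.
- workorder.sign_off(): hands the job in, once; it reports no verdict.
The state is a dict: "time": time; "qpos": joint angles; "dq": joint speeds; "joint_efforts": joint torques, N m; "eef_pos": TCP position; "tcp_rot": TCP orientation; "contact_force": force on the tool from outside, world axes, zero at the start; "wrist_torque": the same for the moment, N m; "opening": opening from 0.0 (shut) to 1.0 (fully open).
Only numpy, scipy, OpenCV 4.12 (cv2) and the standard library are available. Lean on these libraries where they do the work, as an engineer would, in place of code of your own. Each camera call takes 0.05 s, during which the arm holds its last target.

### The job

Load the burnout tray for the furnace: stand the four plaster-filled flasks upright on the four drain tiles, one centred on each, in order of height, with the shortest next to the tray's handle (it is cast first) and the tallest at the far end. The plaster is brittle, so set each flask down gently and do not tip any over, and leave the wax tree that stands among them where it is.

Things in the scene. Friction and masses are not known exactly. Their poses are not given: they have to be found in the camera images.
- flask_a: The shortest of four casting flasks: plain upright steel tube, 36 mm outside diameter, 40 mm high, filled with set white plaster (its face 3 mm below the steel rim); about 0.09 kg, loose. Starts standing on the bench top (z = 0). Origin: centre of its underside; z axis: up along the tube.
- flask_b: The second shortest of four casting flasks: plain upright steel tube, 45 mm outside diameter, 56 mm high, filled with set white plaster (its face 3 mm below the steel rim); about 0.19 kg, loose. Starts standing on the bench top (z = 0). Origin: centre of its underside; z axis: up along the tube.
- flask_c: The second tallest of four casting flasks: plain upright steel tube, 54 mm outside diameter, 72 mm high, filled with set white plaster (its face 3 mm below the steel rim); about 0.35 kg, loose. Starts standing on the bench top (z = 0). Origin: centre of its underside; z axis: up along the tube.
- flask_d: The tallest of four casting flasks: plain upright steel tube, 64 mm outside diameter, 86 mm high, filled with set white plaster (its face 3 mm below the steel rim); about 0.58 kg, loose. Starts standing on the bench top (z = 0). Origin: centre of its underside; z axis: up along the tube.
- tile_1: One of four like grooved white ceramic drain tiles, 70 x 70 x 10 mm, fixed in one straight row about 88 mm apart in a dark steel tray (104 x 430 mm, rim 11 mm high). Names are in no order: tell the tiles by distance from the handle. Origin: centre of underside, 3 mm above the bench; its top is 13 mm above the bench. y axis: along the row (the handle may be at either end); x: across.
- tile_2: One of four like grooved white ceramic drain tiles, 70 x 70 x 10 mm, fixed in one straight row about 88 mm apart in a dark steel tray (104 x 430 mm, rim 11 mm high). Names are in no order: tell the tiles by distance from the handle. Origin: centre of underside, 3 mm above the bench; its top is 13 mm above the bench. y axis: along the row (the handle may be at either end); x: across.
- tile_3: One of four like grooved white ceramic drain tiles, 70 x 70 x 10 mm, fixed in one straight row about 88 mm apart in a dark steel tray (104 x 430 mm, rim 11 mm high). Names are in no order: tell the tiles by distance from the handle. Origin: centre of underside, 3 mm above the bench; its top is 13 mm above the bench. y axis: along the row (the handle may be at either end); x: across.
- tile_4: One of four like grooved white ceramic drain tiles, 70 x 70 x 10 mm, fixed in one straight row about 88 mm apart in a dark steel tray (104 x 430 mm, rim 11 mm high). Names are in no order: tell the tiles by distance from the handle. Origin: centre of underside, 3 mm above the bench; its top is 13 mm above the bench. y axis: along the row (the handle may be at either end); x: across.
- tray_handle: The tray's handle: upright inverted U of bright 8 mm steel bar, 92 mm wide across the tray, 55 mm high, fixed at one end of it, about 73 mm from the centre of the nearest tile. The other end has a plain dark upright plate 32 mm high. Origin: middle of its foot, 3 mm above the bench, on the line of the row.
- wax_tree: Bystander, fragile: a blue wax tree (finger rings round a thin trunk, 72 mm high, 56 mm across) on a round black rubber base 56 mm in diameter and 14 mm high, standing loose among the flasks. Origin: centre of its underside. To be left where it stands.
Mind the look-alikes: they are no part of the job. Leave any red look-alike of the tray_handle alone. What is shaped like the flask_b but yellow is not meant.

How it is judged:
By the outcome, as a careful person would: the job done as asked, in the order asked, and still so for the second after the job is handed in, with the robot touching nothing.
It also fails if it takes over 104 s, if anything falls off the work surface, if the arm or the gripper's body presses on something with over 40 N, if the wrist force passes 120 N, or if a joint passes its speed limit or range.

## Working session

There is one attempt and no reset: what is moved stays moved. The work goes in short steps, Python scripts to look and compute and a tool call to move; the robot and the scene stay as the last step left them, time stands still between calls to the robot, and variables do not carry over. Pictures are saved under pics/ and viewed, and the job is handed in when it is done.

Besides the shell and the picture viewer there is one more tool, called after "Call:" as name([rows], argument=value, ...), one row to a line, values as JSON. send_rows: Moves the arm, as the interface text tells. Scaled input: -1 to 1 covers 0.3 m each way for a shift and 360 degrees each way for a turn. Its arguments: {"type":"object","properties":{"rows":{"type":"array"},"jaw":{"type":"number"},"newtons":{"type":"number"}},"required":["rows"]}

```bash
mkdir -p pics; ls; python3 - <<'E'
from plant import monitor, imaging, workorder, ctrl
import cv2
print(monitor.get_state())
for n in ("scene","top","wrist"):
    c=imaging.calibration(n); print(n,c)
    cv2.imwrite(f"pics/{n}0.png",imaging.read_camera(n)[:,:,::-1])
print(ctrl.tip_reach)
E
```

```text
pics
{'time': 0.0, 'qpos': array([-1.48599072e+00,  2.87180938e-01,  1.57819315e+00, -5.56032740e-06,
        1.27859536e+00, -1.49991132e-01]), 'dq': array([ 0.00165949,  0.00287738,  0.00058015, -0.00114295,  0.00114869,
       -0.00302034]), 'joint_efforts': array([-3.04031873e-04, -4.05984235e+01, -2.92625785e+01, -1.80251327e-04,
        5.69074255e-03, -2.82363786e-06]), 'eef_pos': array([ 0.15701559, -0.6558432 ,  0.24692821]), 'tcp_rot': array([ 9.93115927e-01,  1.17129601e-01,  3.60663451e-05, -1.18785303e-03]), 'contact_force': array([-0.40340766, -0.0262496 ,  0.80382862]), 'wrist_torque': array([ 0.04760951, -0.01750328, -0.06333517]), 'opening': 1.0004938468202973}
scene {'intrinsics': array([[401.50664309,   0.        , 280.42942105],
       [  0.        , 401.50664309, 217.62158993],
       [  0.        ,   0.        ,   1.        ]]), 'dist_coeffs': array([-0.10924313,  0.        ,  0.        ,  0.        ,  0.        ]), 'cam_to_world': array([[ 0.38119377, -0.76867243,  0.51364774,  1.16549572],
       [ 0.92446131,  0.31217762, -0.21889819, -0.33096841],
       [ 0
[... 471 characters left out ...]
26, -0.01807684, -0.00553898, -0.01441701],
       [-0.00781158,  0.12817844,  0.99172036,  1.11815541],
       [ 0.        ,  0.        ,  0.        ,  1.        ]])}
wrist {'intrinsics': array([[314.62708209,   0.        , 283.0202214 ],
       [  0.        , 314.62708209, 214.86790793],
       [  0.        ,   0.        ,   1.        ]]), 'dist_coeffs': array([-0.02047281,  0.        ,  0.        ,  0.        ,  0.        ]), 'cam_to_world': array([[ 0.23215687,  0.92266332,  0.30788891,  0.23578353],
       [-0.97267723,  0.22070192,  0.07203939, -0.63664326],
       [-0.00148357, -0.31620097,  0.94869107,  0.37200942],
       [ 0.        ,  0.        ,  0.        ,  1.        ]])}
0.017
```

View pics/scene0.png

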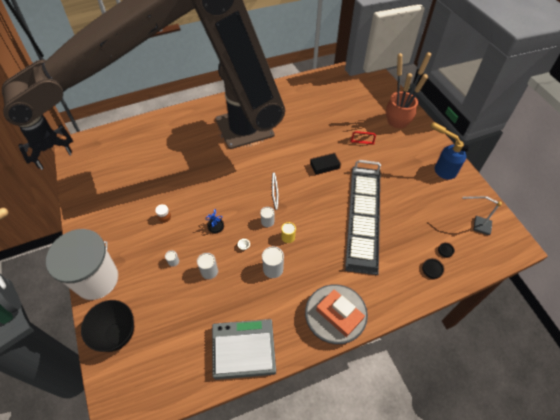

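View pics/top0.png

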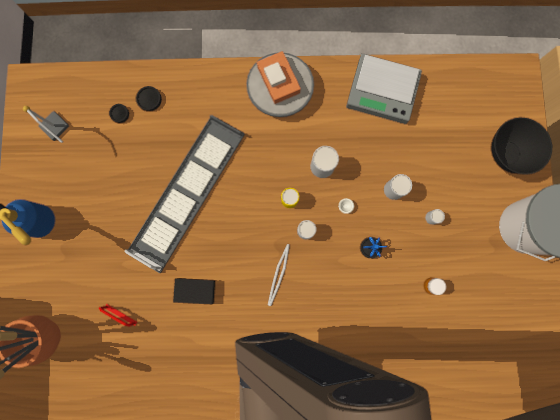

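View pics/wrist0.png

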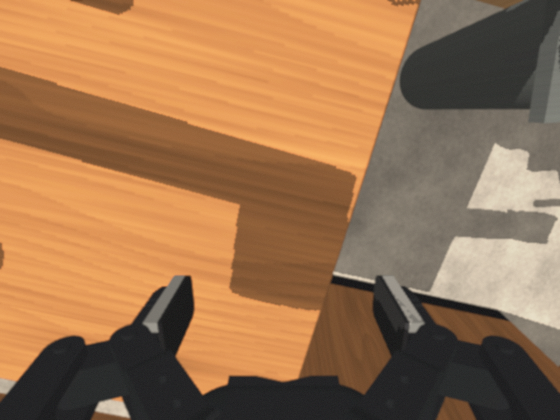

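```bash
python3 - <<'E'
import cv2
t=cv2.imread("pics/top0.png"); s=cv2.imread("pics/scene0.png")
cv2.imwrite("pics/t1.png",cv2.resize(t[130:310,260:460],None,fx=4,fy=3.333,interpolation=cv2.INTER_CUBIC)[:600,:800])
cv2.imwrite("pics/t2.png",cv2.resize(t[105:285,110:260],None,fx=3.333,fy=3.333,interpolation=cv2.INTER_CUBIC))
cv2.imwrite("pics/s1.png",cv2.resize(s[160:300,140:320],None,fx=4,fy=4,interpolation=cv2.INTER_CUBIC))
E
```

```text
(no output)
```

View pics/t1.png

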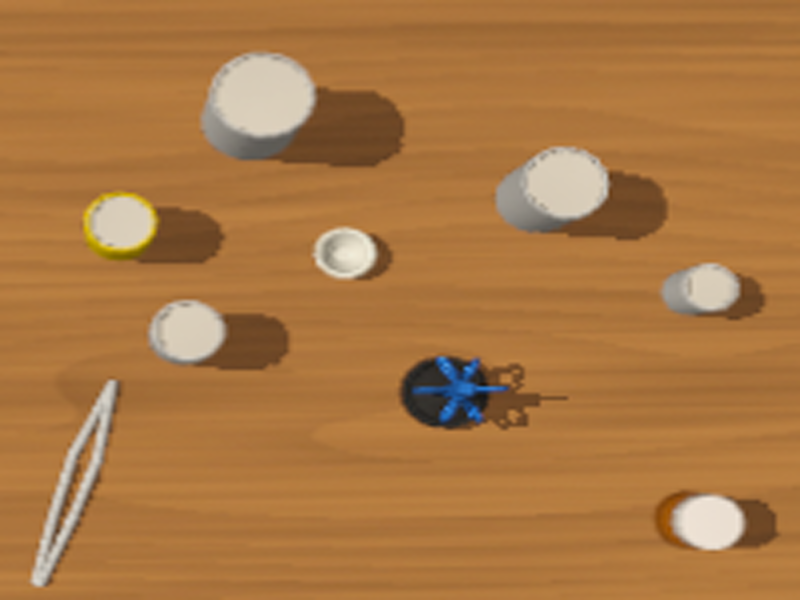

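View pics/t2.png

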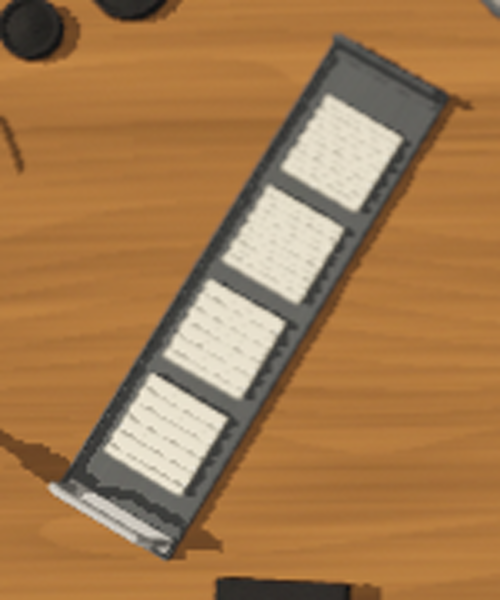

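View pics/s1.png

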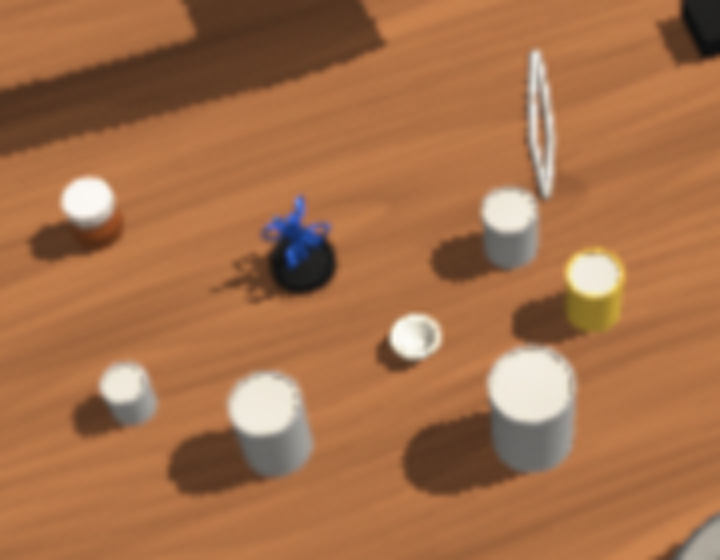

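```bash
cat > h.py <<'E'
import numpy as np, cv2
from plant import imaging
def ray(n,px,c=None):
    c=c or imaging.calibration(n)
    p=cv2.undistortPoints(np.array([[px]],float),c["intrinsics"],c["dist_coeffs"])[0,0]
    T=c["cam_to_world"]; d=T[:3,:3]@np.array([p[0],-p[1],-1.]); return T[:3,3],d
def at(n,px,z,c=None):
    o,d=ray(n,px,c); return o+d*(z-o[2])/d[2]
def proj(n,P,c=None):
    c=c or imaging.calibration(n); T=c["cam_to_world"]
    P=np.atleast_2d(P); q=(P-T[:3,3])@T[:3,:3]; q=q*[1,-1,-1]
    return cv2.projectPoints(q.reshape(-1,1,3),np.zeros(3),np.zeros(3),c["intrinsics"],c["dist_coeffs"])[0][:,0]
E
python3 - <<'E'
from h import *
np.set_printoptions(precision=4,suppress=True)
t=cv2.imread("pics/top0.png"); s=cv2.imread("pics/scene0.png")
def blobs(im,lo):
    hsv=cv2.cvtColor(im,cv2.COLOR_BGR2HSV)
    m=((hsv[:,:,2]>lo)&(hsv[:,:,1]<60)).astype(np.uint8)
    m=cv2.morphologyEx(m,cv2.MORPH_CLOSE,np.ones((3,3)))
    n,l,st,c=cv2.connectedComponentsWithStats(m)
    return [(c[i],st[i]) for i in range(1,n) if st[i][4]>30]
for n,im in(("top",t),("scene",s)):
    print(n)
    for c,st in blobs(im,195): print(c,st)
hs={'a':.04,'b':.056,'c':.072,'d':.086}
px={'a':(438,216.4),'b':(307,229.3),'c':(401.5,184.9),'d':(325.75,158.5)}
sx={'a':(140+126/4,160+382/4),'b':(140+510/4,160+211/4),'c':(140+267/4,160+403/4),'d':(140+532/4,160+379/4)}
for k in px: print(k,at("top",px[k],hs[k]),at("scene",sx[k],hs[k]))
for p in [(212.9,150.9),(195.2,178.2),(177.8,206.4),(160.4,235.2)]: print(at("top",p,.013))
print("handle",at("top",(110+110/3.333,105+517/3.333),.058),"tree",at("top",(371,247),.014),"yel",at("top",(290.3,196.8),.056))
E
```

```text
top
[388.3543  78.2846] [ 358   55   60   48 1634]
[273.9818  72.9599] [264  63  21  21 274]
[212.137  150.5662] [195 134  35  34 657]
[325.3448 158.2276] [313 147  25  23 435]
[194.5186 177.9493] [177 161  35  34 671]
[401.0415 184.609 ] [392 175  20  20 289]
[176.8981 206.2489] [159 189  36  35 687]
[289.9051 196.2785] [283 189  14  15 158]
[346.7015 205.5448] [339 199  15  14 134]
[437.1892 215.7207] [432 209  11  14 111]
[159.1645 234.9773] [142 217  36  36 705]
[306.6971 228.9231] [298 221  17  17 208]
[277.47 275.95] [268 245  20  61 200]
[142.2819 259.1544] [125 251  33  16 149]
[436.8702 286.2548] [429 279  17  16 208]
scene
[398.1174  10.4696] [376   5  45  12 230]
[274.8913 189.5   ] [273 173   5  35  92]
[365.6143 185.041 ] [356 177  20  17 293]
[364.7082 204.4529] [355 196  20  18 329]
[161.495  209.4158] [156 205  12  10 101]
[266.8981 212.2222] [261 208  13  10 108]
[363.7228 225.4185] [353 216  22  20 368]
[288. 228.] [283 224  11   9  87]
[362.1253 247.7422] [351 237  23  22 415]
[243.2959 243.5408] [238 239  12  10  98]
[272.1458 255.7729] [262 247  21  18 295]
[170.2892 255.1325] [165 251  11   9  83]
[109.5848 269.5225] [101 252  17  33 289]
[205.4802 260.6139] [197 254  18  15 202]
[344.327  305.2548] [333 295  24  22 263]
[242.8717 352.6793] [ 216  333   56   40 1949]
a [ 0.4879 -0.4152  0.04  ] [ 0.4917 -0.4101  0.04  ]
b [ 0.4598 -0.0801  0.056 ] [ 0.4642 -0.0782  0.056 ]
c [ 0.5649 -0.3172  0.072 ] [ 0.5683 -0.3134  0.072 ]
d [ 0.632  -0.1292  0.086 ] [ 0.6307 -0.1253  0.086 ]
[0.6771 0.1621 0.013 ]
[0.6039 0.2087 0.013 ]
[0.5296 0.2538 0.013 ]
[0.4548 0.2984 0.013 ]
handle [0.3902 0.3281 0.058 ] tree [ 0.4146 -0.2464  0.014 ] yel [ 0.5425 -0.0402  0.056 ]
```

Call:
send_rows([
  [0.2, 0.4, 0, 0.1],
  [0.5, 0.81, 0, 0.2],
  [0.9, 0.81, 0, 0.3],
  [1, 0.81, 0, 0.375],
  [1, 0.81, 0, 0.375],
  [1, 0.81, 0, 0.375],
  [1, 0.81, -0.05, 0.375],
  [1, 0.81, -0.1, 0.375],
  [1, 0.81, -0.15, 0.375],
  [1, 0.81, -0.2, 0.375],
  [1, 0.81, -0.2, 0.375],
  [1, 0.81, -0.2, 0.375],
  [1, 0.81, -0.2, 0.375],
  [1, 0.81, -0.2, 0.375],
  [1, 0.81, -0.2, 0.375],
], jaw=0, newtons=40)

```text
time: 2.02
eef_pos: [0.457, -0.4133, 0.1881]
tcp_rot: [0.273, 0.962, 0.0, -0.0]
contact_force: [-0.6, 0.5, 0.3]
opening: 0.999
```

```bash
cat > look.py <<'E'
import sys
from h import *
from plant import monitor
def look(n,k):
    st=monitor.get_state(); c=imaging.calibration(n); im=imaging.read_camera(n)[:,:,::-1].copy()
    cv2.imwrite(f"pics/{k}.png",im); 
    np.set_printoptions(precision=4,suppress=True)
    x,y,_,_=st['tcp_rot']
    print(st['time'],st['eef_pos'],st['tcp_rot'],'toolx',np.degrees(np.arctan2(2*x*y,2*x*x-1)),'F',st['contact_force'],'op',st['opening'],'q',st['qpos'])
    return im,c,st
if __name__=="__main__":
    im,c,st=look(sys.argv[1],sys.argv[2])
    np.save("c.npy",c,allow_pickle=True)
E
python3 look.py wrist w1
```

```text
2.025 [ 0.457  -0.4133  0.1881] [ 0.2726  0.9621  0.0001 -0.0002] toolx 148.3661993794414 F [-0.5648  0.5294  0.3212] op 0.9991318209740084 q [-0.8998  0.2136  1.7784 -0.      1.1501 -1.9185]
```

View pics/w1.png

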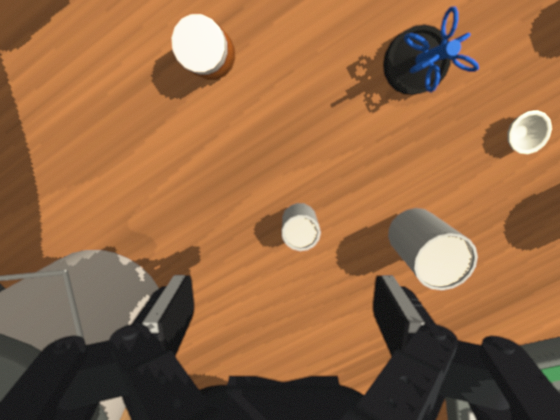

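```bash
python3 - <<'E'
from h import *
np.set_printoptions(precision=4,suppress=True)
c=np.load("c.npy",allow_pickle=True).item()
print("a",at("wrist",(300.5,232.5),.04,c),"base",at("wrist",(300,210),.0,c)); print("c",at("wrist",(443.5,261),.072,c))
for z in (.1,.14): print("can edge",at("wrist",(155,285),z,c),at("top",(505,225),z),at("top",(545,237),z))
E
```

```text
a [ 0.4881 -0.4132  0.04  ] base [ 0.4809 -0.4071  0.    ]
c [ 0.5631 -0.3175  0.072 ]
can edge [ 0.4445 -0.522   0.1   ] [ 0.4575 -0.5542  0.1   ] [ 0.4267 -0.6498  0.1   ]
can edge [ 0.4338 -0.4935  0.14  ] [ 0.4541 -0.533   0.14  ] [ 0.4245 -0.6248  0.14  ]
```

Call:
send_rows([
  [0.103, -0.003, -0.1, 0],
  [0.103, -0.003, -0.2, 0],
  [0.103, -0.003, -0.3, 0],
  [0.103, -0.003, -0.4, 0],
  [0.103, -0.003, -0.47, 0],
  [0.103, -0.003, -0.52, 0],
  [0.103, -0.003, -0.54, 0],
  [0.103, -0.003, -0.54, 0],
])

```text
time: 3.08
eef_pos: [0.4882, -0.4146, 0.0265]
tcp_rot: [0.272, 0.962, -0.0, 0.0]
contact_force: [-0.5, 0.8, -0.1]
opening: 0.999
```

```bash
python3 look.py wrist w2
```

```text
3.075 [ 0.4882 -0.4146  0.0265] [ 0.2719  0.9623 -0.0001  0.0002] toolx 148.4478603456108 F [-0.5317  0.8225 -0.0822] op 0.9986799810132724 q [-0.8623  0.4698  1.7821  0.      0.8893 -1.8824]
```

View pics/w2.png

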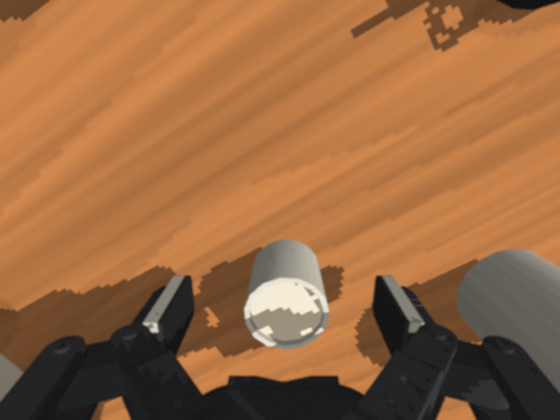

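Call:
send_rows([
  [0, 0, 0, 0],
  [0, 0, 0, 0],
  [0, 0, 0, 0],
  [0, 0, 0, 0],
  [0, 0, 0, 0],
  [0, 0, 0, 0],
], jaw=1, newtons=30)

```text
time: 3.88
eef_pos: [0.4883, -0.4147, 0.027]
tcp_rot: [0.272, 0.962, -0.0, 0.0]
contact_force: [-1.0, 0.1, 3.7]
opening: 0.411
```

```bash
python3 look.py wrist w3
```

```text
3.875 [ 0.4883 -0.4147  0.027 ] [ 0.2718  0.9623 -0.0003  0.0004] toolx 148.453120297137 F [-1.0174  0.0564  3.741 ] op 0.41105149434447913 q [-0.8622  0.4692  1.7819  0.0001  0.8895 -1.8825]
```

View pics/w3.png

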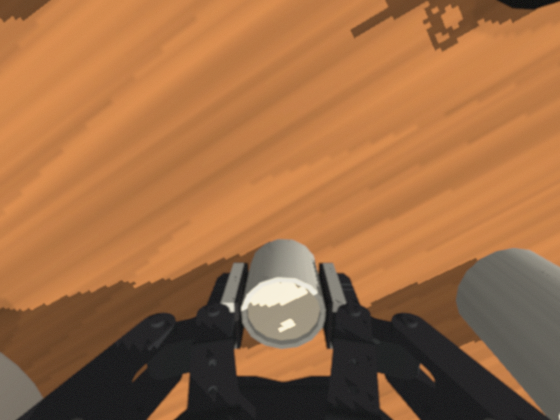

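```bash
python3 - <<'E'
from h import *
np.set_printoptions(precision=4,suppress=True)
c=np.load("c.npy",allow_pickle=True).item()
print("a",at("wrist",(284,312),.04,c)); 
print(proj("wrist",[.4883,-.4147,.04],c))
# tiles by scene too
for p in [(362.1,247.7),(363.7,225.4),(364.7,204.45),(365.6,185)]: print(at("scene",p,.013))
for p in [(212.1,150.6),(194.5,177.95),(176.9,206.25),(159.2,235)]: print(at("top",p,.013))
E
```

```text
a [ 0.4871 -0.4132  0.04  ]
[[282.4758 315.5071]]
[0.6785 0.1645 0.013 ]
[0.605  0.2111 0.013 ]
[0.5302 0.2567 0.013 ]
[0.4557 0.3021 0.013 ]
[0.6779 0.1642 0.013 ]
[0.6046 0.2105 0.013 ]
[0.53   0.2562 0.013 ]
[0.4553 0.3016 0.013 ]
```

Call:
send_rows([
  [0, 0, 0.1, 0],
  [0, 0, 0.25, 0],
  [0, 0, 0.4, 0],
  [0, 0.15, 0.47, 0],
  [0, 0.35, 0.47, 0],
  [0, 0.55, 0.47, 0],
  [0, 0.75, 0.47, 0],
  [0, 0.9, 0.47, 0],
  [0, 1, 0.47, 0],
])

```text
time: 5.05
eef_pos: [0.4869, -0.1119, 0.1661]
tcp_rot: [0.271, 0.963, 0.0, -0.001]
contact_force: [0.6, 0.1, -1.1]
opening: 0.414
```

Call:
send_rows([
  [0, 0.2, 0, 0],
  [0, 0.4, 0, 0],
  [0, 0.6, 0, 0],
  [0, 0.8, 0, 0],
  [0, 1, 0, 0],
  [0, 1, 0, 0],
])

```text
time: 5.8
eef_pos: [0.4866, 0.189, 0.1663]
tcp_rot: [0.269, 0.963, -0.0, -0.001]
contact_force: [-0.3, 0.8, -1.1]
opening: 0.412
```

Call:
send_rows([
  [-0.05, 0.15, 0, 0],
  [-0.1, 0.3, 0, 0],
  [-0.105, 0.383, 0, 0],
  [-0.105, 0.383, -0.1, 0],
  [-0.105, 0.383, -0.15, 0],
  [-0.105, 0.383, -0.15, 0],
])

```text
time: 6.55
eef_pos: [0.4553, 0.2992, 0.1202]
tcp_rot: [0.272, 0.962, -0.002, -0.002]
contact_force: [-0.3, 0.2, -0.4]
opening: 0.415
```

```bash
python3 look.py wrist w4
```

```text
6.55 [0.4553 0.2992 0.1202] [ 0.2724  0.9622 -0.0015 -0.0018] toolx 148.38560323275098 F [-0.3088  0.1774 -0.435 ] op 0.41481303016765114 q [ 0.3951  0.1482  1.9919 -0.0002  1.0062 -0.6238]
```

View pics/w4.png

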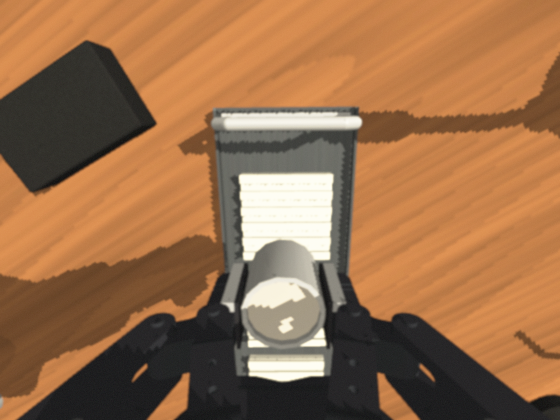

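```bash
python3 - <<'E'
from h import *
np.set_printoptions(precision=4,suppress=True)
c=np.load("c.npy",allow_pickle=True).item()
A=at("wrist",(239,173.5),.013,c);B=at("wrist",(333.5,173.5),.013,c)
print(A,B,np.linalg.norm(A-B)); u=(B-A)/np.linalg.norm(B-A); n=np.array([-u[1],u[0],0]); 
for s in(1,-1): print((A+B)/2+s*.035*n)
print("flask", at("wrist",(284,311),.120+.014,c))
E
```

```text
[0.4063 0.2905 0.013 ] [0.4432 0.3505 0.013 ] 0.07049100159365246
[0.3949 0.3388 0.013 ]
[0.4545 0.3022 0.013 ]
flask [0.4534 0.3012 0.134 ]
```

Call:
send_rows([
  [0.005, 0.003, -0.05, 0],
  [0.005, 0.003, -0.1, 0],
  [0.005, 0.003, -0.15, 0],
  [0.005, 0.003, -0.19, 0],
  [0.005, 0.003, -0.22, 0],
  [0.005, 0.003, -0.24, 0],
  [0.005, 0.003, -0.25, 0],
  [0.005, 0.003, -0.257, 0],
  [0.005, 0.003, -0.262, 0],
  [0.005, 0.003, -0.262, 0],
])

```text
time: 7.85
eef_pos: [0.458, 0.3015, 0.0439]
tcp_rot: [0.272, 0.962, 0.0, 0.0]
contact_force: [-0.1, -0.3, -1.2]
opening: 0.414
```

Call:
send_rows([
  [0, 0, -0.003, 0],
  [0, 0, -0.006, 0],
  [0, 0, -0.008, 0],
  [0, 0, -0.008, 0],
])

```text
time: 8.35
eef_pos: [0.4579, 0.3014, 0.0412]
tcp_rot: [0.272, 0.962, -0.0, -0.0]
contact_force: [-0.3, -0.5, 0.1]
opening: 0.409
```

Call:
send_rows([
  [0, 0, -0.002, 0],
  [0, 0, -0.004, 0],
  [0, 0, -0.004, 0],
])

```text
time: 8.72
eef_pos: [0.4579, 0.3014, 0.04]
tcp_rot: [0.272, 0.962, -0.0, -0.0]
contact_force: [-0.2, -0.1, -0.7]
opening: 0.411
```

```bash
python3 look.py wrist w5
```

```text
8.725 [0.4579 0.3014 0.04  ] [ 0.2718  0.9623 -0.0001 -0.0001] toolx 148.4541340376999 F [-0.1864 -0.1495 -0.6809] op 0.4105358197114566 q [ 0.397   0.2806  2.0118 -0.      0.8494 -0.6232]
```

View pics/w5.png

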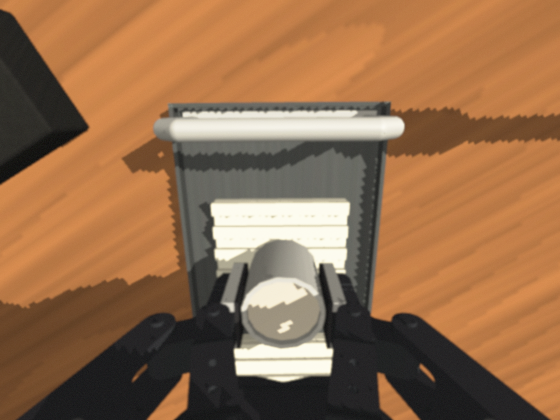

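```bash
python3 - <<'E'
from h import *
np.set_printoptions(precision=4,suppress=True)
c=np.load("c.npy",allow_pickle=True).item()
A=at("wrist",(211,200.5),.013,c);B=at("wrist",(349,200.5),.013,c)
print(np.linalg.norm(A-B)); u=(B-A)/np.linalg.norm(B-A); n=np.array([-u[1],u[0],0]); 
print((A+B)/2-.035*n, at("wrist",(284,378),.013,c))
print("flask", at("wrist",(284,312),.0535,c))
E
```

```text
0.0692963733191919
[0.4539 0.3023 0.013 ] [0.5226 0.2626 0.013 ]
flask [0.4565 0.303  0.0535]
```

Call:
send_rows([
  [0, 0, -0.002, 0],
  [0, 0, -0.004, 0],
  [0, 0, -0.004, 0],
])

```text
time: 9.15
eef_pos: [0.458, 0.3015, 0.0399]
tcp_rot: [0.272, 0.962, -0.0, -0.0]
contact_force: [-3.6, -1.6, 6.2]
opening: 0.41
```

Call:
send_rows([
  [0, 0, 0.002, 0],
  [0, 0, 0.002, 0],
  [0, 0, 0.002, 0],
  [0, 0, 0.002, 0],
  [0, 0, 0.002, 0],
  [0, 0, 0.1, 0],
  [0, 0, 0.25, 0],
  [0, 0, 0.4, 0],
  [0, 0, 0.4, 0],
], jaw=0)

```text
time: 10.28
eef_pos: [0.4607, 0.3026, 0.1639]
tcp_rot: [0.272, 0.962, 0.003, 0.004]
contact_force: [-0.2, 1.1, 0.5]
opening: 0.997
```

```bash
python3 look.py wrist w6
```

```text
10.275 [0.4607 0.3026 0.1639] [0.2718 0.9623 0.0031 0.0039] toolx 148.45830954672616 F [-0.1776  1.0909  0.4939] op 0.9974470259159756 q [ 0.3971  0.0965  1.9591 -0.      1.0762 -0.6231]
```

View pics/w6.png

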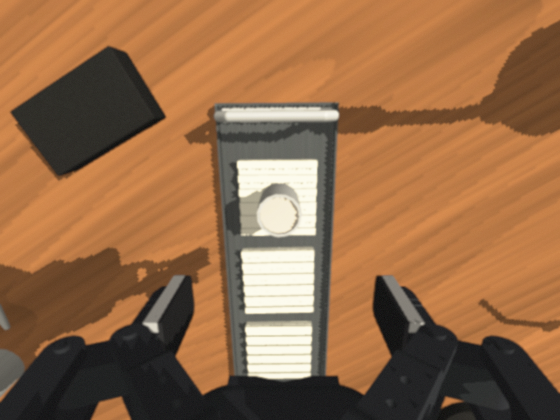

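Call:
send_rows([
  [0.01, -0.2, 0.05, 0.02],
  [0.01, -0.4, 0.05, 0.04],
  [0.01, -0.6, 0.05, 0.06],
  [0.01, -0.8, 0.05, 0.06],
  [0.01, -1, 0.05, 0.06],
])

```text
time: 10.95
eef_pos: [0.4596, -0.0001, 0.1721]
tcp_rot: [0.087, 0.996, 0.0, -0.001]
contact_force: [1.1, -0.5, -0.1]
opening: 0.996
```

Call:
send_rows([
  [0, -0.15, 0, 0],
  [0, -0.27, 0, 0],
  [0, -0.27, 0, 0],
  [0, -0.27, 0, 0],
])

```text
time: 11.45
eef_pos: [0.4601, -0.0789, 0.1725]
tcp_rot: [0.087, 0.996, 0.001, -0.001]
contact_force: [-0.2, -0.3, 0.9]
opening: 1.003
```

```bash
python3 look.py wrist w7
```

```text
11.45 [ 0.4601 -0.0789  0.1725] [ 0.0869  0.9962  0.0006 -0.0013] toolx 170.0340578366463 F [-0.199  -0.3122  0.8753] op 1.0028734806200286 q [-0.3878 -0.1027  2.1406  0.0005  1.1067 -1.7849]
```

View pics/w7.png

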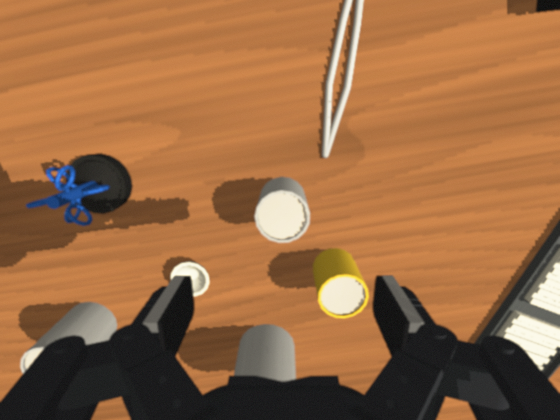

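```bash
python3 - <<'E'
from h import *
np.set_printoptions(precision=4,suppress=True)
c=np.load("c.npy",allow_pickle=True).item()
print("b",at("wrist",(282,216),.056,c), at("top",(306.7,228.9),.056))
print("yel",at("wrist",(342,297),.056,c), "a@tile",at("top",(437.2,215.7),.04))
E
```

```text
b [ 0.4595 -0.0791  0.056 ] [ 0.4609 -0.0793  0.056 ]
yel [ 0.5434 -0.0399  0.056 ] a@tile [ 0.4897 -0.4133  0.04  ]
```

Call:
send_rows([
  [-0.002, 0, -0.1, 0],
  [-0.002, 0, -0.2, 0],
  [-0.002, 0, -0.3, 0],
  [-0.002, 0, -0.38, 0],
  [-0.002, 0, -0.44, 0],
  [-0.002, 0, -0.465, 0],
  [-0.002, 0, -0.465, 0],
])

```text
time: 12.38
eef_pos: [0.4602, -0.0787, 0.0341]
tcp_rot: [0.086, 0.996, 0.0, -0.0]
contact_force: [-0.3, 0.5, 0.5]
opening: 1.003
```

Call:
send_rows([
  [0, 0, 0, 0],
  [0, 0, 0, 0],
  [0, 0, 0, 0],
  [0, 0, 0, 0],
  [0, 0, 0, 0],
], jaw=1, newtons=35)

```text
time: 13.0
eef_pos: [0.4611, -0.0798, 0.0353]
tcp_rot: [0.087, 0.996, -0.0, 0.001]
contact_force: [0.3, 2.1, 6.6]
opening: 0.52
```

```bash
python3 look.py wrist w8
```

```text
13.0 [ 0.4611 -0.0798  0.0353] [ 0.0868  0.9962 -0.0001  0.0007] toolx 170.0434272540344 F [0.3455 2.0758 6.6465] op 0.5200081838166634 q [-0.3888  0.1321  2.2049  0.0003  0.8031 -1.786 ]
```

View pics/w8.png

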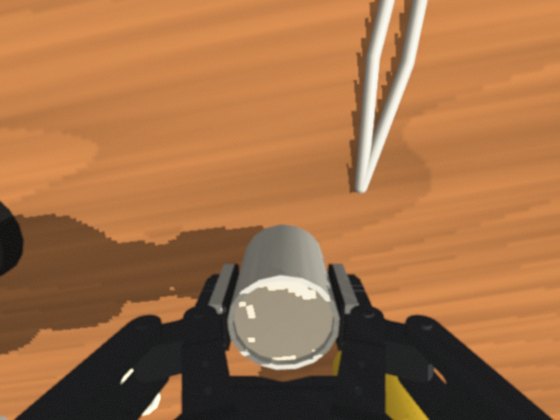

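```bash
python3 - <<'E'
from h import *
np.set_printoptions(precision=4,suppress=True)
c=np.load("c.npy",allow_pickle=True).item()
print("b",at("wrist",(283,321),.056,c))
E
```

```text
b [ 0.4583 -0.0789  0.056 ]
```

Call:
send_rows([
  [0, 0, 0.05, 0],
  [0, 0, 0.17, 0],
  [0, 0, 0.32, 0],
  [0, 0.05, 0.43, -0.02],
  [0.05, 0.2, 0.47, -0.04],
  [0.1, 0.4, 0.47, -0.06],
  [0.15, 0.6, 0.47, -0.06],
  [0.2, 0.8, 0.47, -0.06],
  [0.238, 1, 0.47, -0.06],
])

```text
time: 14.18
eef_pos: [0.5316, 0.2222, 0.1756]
tcp_rot: [0.272, 0.962, -0.0, 0.0]
contact_force: [1.3, -0.5, -1.6]
opening: 0.518
```

Call:
send_rows([
  [0, 0.08, 0, 0],
  [0, 0.115, -0.05, 0],
  [0, 0.115, -0.1, 0],
  [0, 0.115, -0.15, 0],
  [0, 0.115, -0.15, 0],
  [0, 0.115, -0.15, 0],
])

```text
time: 14.92
eef_pos: [0.5321, 0.2542, 0.1305]
tcp_rot: [0.272, 0.962, 0.0, 0.0]
contact_force: [0.2, -0.3, -1.5]
opening: 0.518
```

```bash
python3 look.py wrist w9
```

```text
14.925 [0.5321 0.2542 0.1305] [0.2724 0.9622 0.     0.0001] toolx 148.38499364833973 F [ 0.1644 -0.2676 -1.4771] op 0.5181676058639479 q [ 0.2738  0.2249  1.8803 -0.0001  1.0363 -0.7452]
```

View pics/w9.png

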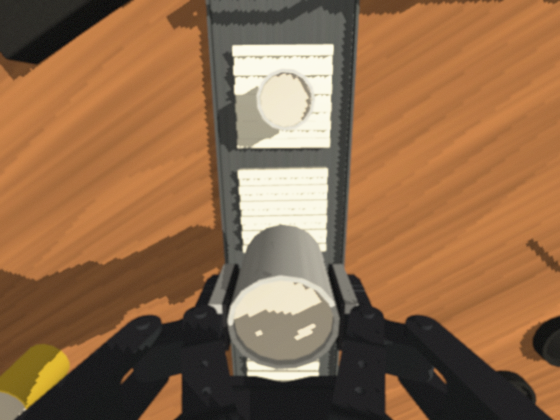

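```bash
cat > tile.py <<'E'
from h import *
import sys
np.set_printoptions(precision=4,suppress=True)
def tile(l,r,row,row2=None):
    c=np.load("c.npy",allow_pickle=True).item()
    A=at("wrist",(l,row),.013,c);B=at("wrist",(r,row if row2 is None else row2),.013,c)
    u=(B-A)/np.linalg.norm(B-A); n=np.array([-u[1],u[0],0])
    return (A+B)/2-.035*n, np.linalg.norm(A-B)
E
python3 - <<'E'
from tile import *
c=np.load("c.npy",allow_pickle=True).item()
print(tile(238,328,169), "flask", at("wrist",(283,322),.1305+.021,c))
print("tile1",tile(232,333.5,45), "a", at("wrist",(286,99.5),.053,c))
E
```

```text
(array([0.5292, 0.2562, 0.013 ]), np.float64(0.0697821160515782)) flask [0.5299 0.2559 0.1515]
tile1 (array([0.4555, 0.3014, 0.013 ]), np.float64(0.07025155011014271)) a [0.4582 0.3021 0.053 ]
```

Call:
send_rows([
  [0, 0, -0.05, 0],
  [0, 0, -0.1, 0],
  [0, 0, -0.15, 0],
  [0, 0, -0.19, 0],
  [0, 0, -0.22, 0],
  [0, 0, -0.24, 0],
  [0, 0, -0.25, 0],
  [0, 0, -0.26, 0],
  [0, 0, -0.263, 0],
  [0, 0, -0.266, 0],
  [0, 0, -0.266, 0],
])

```text
time: 16.35
eef_pos: [0.5318, 0.255, 0.0508]
tcp_rot: [0.272, 0.962, 0.0, 0.0]
contact_force: [-1.0, -0.3, -1.1]
opening: 0.519
```

Call:
send_rows([
  [0, 0, -0.002, 0],
  [0, 0, -0.004, 0],
  [0, 0, -0.006, 0],
  [0, 0, -0.006, 0],
])

```text
time: 16.85
eef_pos: [0.5317, 0.2549, 0.0487]
tcp_rot: [0.272, 0.962, -0.0, -0.0]
contact_force: [-0.5, 0.1, -2.0]
opening: 0.521
```

Call:
send_rows([
  [0, 0, -0.002, 0],
  [0, 0, -0.004, 0],
  [0, 0, -0.004, 0],
])

```text
time: 17.23
eef_pos: [0.5318, 0.255, 0.0484]
tcp_rot: [0.272, 0.962, -0.0, -0.0]
contact_force: [-3.5, 0.0, 5.7]
opening: 0.521
```

Call:
send_rows([
  [0, 0, -0.002, 0],
  [0, 0, -0.003, 0],
  [0, 0, -0.003, 0],
])

```text
time: 17.6
eef_pos: [0.5319, 0.255, 0.0483]
tcp_rot: [0.272, 0.962, -0.0, -0.0]
contact_force: [-5.7, -2.7, 10.7]
opening: 0.517
```

Call:
send_rows([
  [0, 0, 0.005, 0],
  [0, 0, 0.005, 0],
  [0, 0, 0.005, 0],
  [0, 0, 0.005, 0],
  [0, 0, 0.1, 0],
  [0, 0, 0.25, 0],
  [0, 0, 0.4, 0],
  [0, -0.2, 0.47, 0],
  [0, -0.4, 0.47, 0],
  [0, -0.6, 0.47, 0],
  [0, -0.8, 0.47, 0],
  [0, -1, 0.47, 0],
], jaw=0)

```text
time: 19.1
eef_pos: [0.5315, -0.0469, 0.1878]
tcp_rot: [0.272, 0.962, 0.0, 0.0]
contact_force: [0.3, -0.7, 0.2]
opening: 1.003
```

Call:
send_rows([
  [0.02, -0.2, 0, 0],
  [0.05, -0.4, 0, 0],
  [0.07, -0.6, 0, 0],
  [0.1, -0.8, 0, 0],
  [0.108, -0.909, 0, 0],
  [0.108, -0.909, 0, 0],
  [0.108, -0.909, 0, 0],
])

```text
time: 19.98
eef_pos: [0.5639, -0.317, 0.1872]
tcp_rot: [0.272, 0.962, 0.0, -0.001]
contact_force: [0.2, 0.2, -0.5]
opening: 1.0
```

```bash
python3 look.py wrist w10; python3 - <<'E'
from look import *
look("top","top1")
E
```

```text
19.975 [ 0.5639 -0.317   0.1872] [ 0.2718  0.9623  0.0004 -0.0005] toolx 148.4542230885386 F [ 0.1748  0.2412 -0.478 ] op 1.0003318807780823 q [-0.6689  0.2795  1.7003  0.0004  1.163  -1.6893]
20.025 [ 0.564  -0.3166  0.1873] [ 0.2714  0.9625  0.0003 -0.0004] toolx 148.50312431232928 F [0.0174 0.295  0.2495] op 0.9982436538164517 q [-0.6682  0.279   1.7007  0.0003  1.1629 -1.6894]
```

View pics/w10.png

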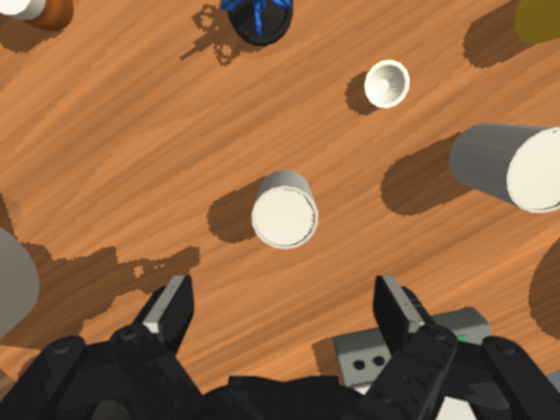

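View pics/top1.png

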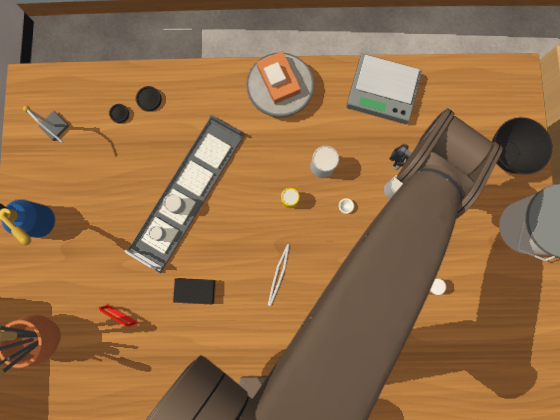

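```bash
python3 - <<'E'
from tile import *
c=np.load("c.npy",allow_pickle=True).item()
print("c",at("wrist",(284.5,216.5),.072,c), at("top",(401,184.6),.072),"d",at("wrist",(543,170),.086,c), at("top",(325.3,158.2),.086))
E
```

```text
c [ 0.5642 -0.3155  0.072 ] [ 0.5657 -0.316   0.072 ] d [ 0.6288 -0.1327  0.086 ] [ 0.6328 -0.1281  0.086 ]
```

Call:
send_rows([
  [0.002, 0.004, -0.1, 0],
  [0.002, 0.004, -0.2, 0],
  [0.002, 0.004, -0.3, 0],
  [0.002, 0.004, -0.38, 0],
  [0.002, 0.004, -0.44, 0],
  [0.002, 0.004, -0.478, 0],
  [0.002, 0.004, -0.478, 0],
])

```text
time: 20.95
eef_pos: [0.5645, -0.316, 0.0437]
tcp_rot: [0.272, 0.962, 0.0, -0.001]
contact_force: [0.2, 0.4, -0.2]
opening: 0.998
```

Call:
send_rows([
  [0, 0, 0, 0],
  [0, 0, 0, 0],
  [0, 0, 0, 0],
  [0, 0, 0, 0],
  [0, 0, 0, 0],
], jaw=1, newtons=45)

```text
time: 21.58
eef_pos: [0.5656, -0.3172, 0.0458]
tcp_rot: [0.272, 0.962, -0.0, 0.001]
contact_force: [0.2, 0.3, 5.2]
opening: 0.624
```

```bash
python3 look.py wrist w11
```

```text
21.575 [ 0.5656 -0.3172  0.0458] [ 0.2719  0.9623 -0.0005  0.0012] toolx 148.44893119393996 F [0.1638 0.3363 5.1894] op 0.6241674405714536 q [-0.6674  0.4546  1.7601  0.      0.9243 -1.6875]
```

View pics/w11.png

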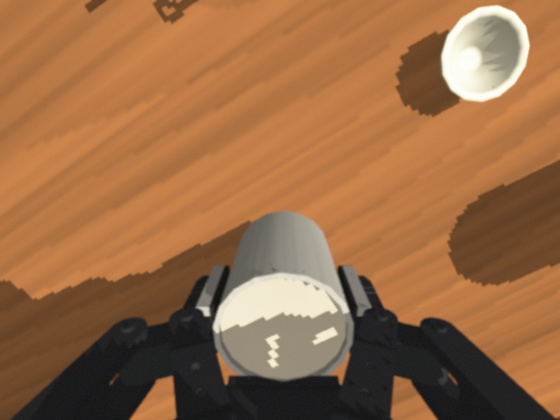

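Call:
send_rows([
  [0, 0, 0.04, 0],
  [0, 0, 0.15, 0],
  [0, 0, 0.3, 0],
  [0, 0, 0.43, 0],
  [0, 0.1, 0.48, 0],
  [0, 0.3, 0.48, 0],
  [0, 0.5, 0.48, 0],
  [0, 0.7, 0.48, 0],
  [0, 0.9, 0.48, 0],
])

```text
time: 22.75
eef_pos: [0.5634, -0.0445, 0.1873]
tcp_rot: [0.272, 0.962, -0.0, -0.001]
contact_force: [1.5, -0.4, -2.7]
opening: 0.622
```

Call:
send_rows([
  [0.05, 0.2, 0, 0],
  [0.1, 0.4, 0, 0],
  [0.14, 0.6, 0, 0],
  [0.141, 0.75, 0, 0],
  [0.141, 0.852, 0, 0],
  [0.141, 0.852, -0.07, 0],
  [0.141, 0.852, -0.15, 0],
  [0.141, 0.852, -0.15, 0],
  [0.141, 0.852, -0.15, 0],
])

```text
time: 23.88
eef_pos: [0.607, 0.2082, 0.1432]
tcp_rot: [0.272, 0.962, -0.0, -0.0]
contact_force: [0.7, 0.4, -2.2]
opening: 0.623
```

```bash
python3 look.py wrist w12
```

```text
23.875 [0.607  0.2082 0.1432] [ 0.2723  0.9622 -0.0002 -0.0003] toolx 148.40152750714137 F [ 0.6939  0.4052 -2.1686] op 0.6225873965529534 q [ 0.1727  0.3157  1.7417 -0.0002  1.0848 -0.8465]
```

View pics/w12.png

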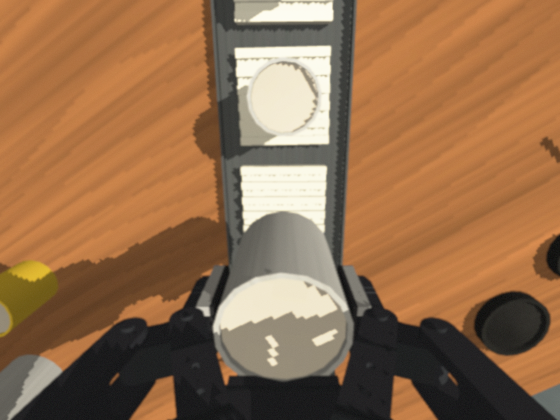

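```bash
python3 - <<'E'
from tile import *
c=np.load("c.npy",allow_pickle=True).item()
print(tile(240.5,327,166.5), "flask", at("wrist",(283.5,327.5),.1432+.0265,c))
print("tile2",tile(234.5,331,46.5), "b", at("wrist",(284,96.5),.069,c))
E
```

```text
(array([0.6045, 0.2105, 0.013 ]), np.float64(0.07038633587373404)) flask [0.6034 0.211  0.1697]
tile2 (array([0.5292, 0.256 , 0.013 ]), np.float64(0.07037258209011822)) b [0.531  0.2559 0.069 ]
```

Call:
send_rows([
  [0.003, 0, -0.05, 0],
  [0.003, 0, -0.1, 0],
  [0.003, 0, -0.15, 0],
  [0.003, 0, -0.19, 0],
  [0.003, 0, -0.22, 0],
  [0.003, 0, -0.24, 0],
  [0.003, 0, -0.25, 0],
  [0.003, 0, -0.26, 0],
  [0.003, 0, -0.265, 0],
  [0.003, 0, -0.268, 0],
  [0.003, 0, -0.268, 0],
])

```text
time: 25.3
eef_pos: [0.608, 0.2091, 0.063]
tcp_rot: [0.272, 0.962, 0.0, 0.0]
contact_force: [-0.5, 0.1, -3.7]
opening: 0.622
```

Call:
send_rows([
  [0, 0, -0.002, 0],
  [0, 0, -0.004, 0],
  [0, 0, -0.006, 0],
  [0, 0, -0.006, 0],
])

```text
time: 25.8
eef_pos: [0.6079, 0.209, 0.061]
tcp_rot: [0.272, 0.962, -0.0, -0.0]
contact_force: [1.0, -0.2, -3.8]
opening: 0.624
```

Call:
send_rows([
  [0, 0, -0.002, 0],
  [0, 0, -0.004, 0],
  [0, 0, -0.004, 0],
])

```text
time: 26.18
eef_pos: [0.6079, 0.209, 0.0598]
tcp_rot: [0.272, 0.962, -0.0, -0.0]
contact_force: [0.4, -0.8, -3.6]
opening: 0.623
```

Call:
send_rows([
  [0, 0, -0.002, 0],
  [0, 0, -0.004, 0],
  [0, 0, -0.004, 0],
])

```text
time: 26.55
eef_pos: [0.608, 0.2091, 0.0589]
tcp_rot: [0.272, 0.962, -0.0, 0.0]
contact_force: [-0.8, -1.1, -2.0]
opening: 0.619
```

Call:
send_rows([
  [0, 0, -0.002, 0],
  [0, 0, -0.003, 0],
  [0, 0, -0.003, 0],
])

```text
time: 26.92
eef_pos: [0.608, 0.2091, 0.0588]
tcp_rot: [0.272, 0.962, -0.0, -0.0]
contact_force: [-4.6, 0.0, 5.3]
opening: 0.625
```

Call:
send_rows([
  [0, 0, 0.003, 0],
  [0, 0, 0.003, 0],
  [0, 0, 0.003, 0],
  [0, 0, 0.003, 0],
  [0, 0, 0.1, 0],
  [0, 0, 0.25, 0],
  [0, 0, 0.4, 0],
  [0, -0.1, 0.5, 0],
  [0.02, -0.3, 0.5, 0],
  [0.04, -0.5, 0.5, 0],
  [0.06, -0.7, 0.5, 0],
  [0.08, -0.9, 0.5, 0],
  [0.08, -0.95, 0.5, 0],
], jaw=0)

```text
time: 28.55
eef_pos: [0.6321, -0.0795, 0.2078]
tcp_rot: [0.274, 0.962, -0.0, 0.0]
contact_force: [-0.3, -0.2, -0.4]
opening: 1.0
```

Call:
send_rows([
  [0, -0.1, 0, 0],
  [0, -0.175, 0, 0],
  [0, -0.175, 0, 0],
  [0, -0.175, 0, 0],
])

```text
time: 29.05
eef_pos: [0.6319, -0.1274, 0.2077]
tcp_rot: [0.272, 0.962, 0.0, -0.0]
contact_force: [0.2, 0.4, 0.0]
opening: 1.002
```

```bash
python3 look.py wrist w13
```

```text
29.05 [ 0.6319 -0.1274  0.2077] [ 0.2715  0.9624  0.0003 -0.0002] toolx 148.49003306501493 F [0.1656 0.3861 0.0018] op 1.0021335993044989 q [-0.3563  0.2549  1.6912  0.0006  1.196  -1.3774]
```

View pics/w13.png

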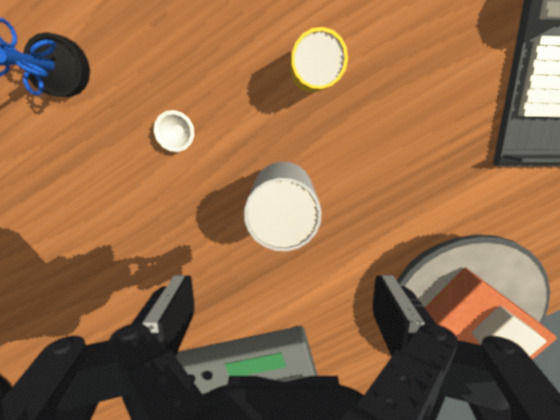

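```bash
python3 - <<'E'
from tile import *
c=np.load("c.npy",allow_pickle=True).item()
print("d",at("wrist",(282.7,213.5),.086,c), at("top",(325.3,158.2),.086))
E
```

```text
d [ 0.6312 -0.127   0.086 ] [ 0.6328 -0.1281  0.086 ]
```

Call:
send_rows([
  [0, 0.001, -0.1, 0],
  [0, 0.001, -0.2, 0],
  [0, 0.001, -0.3, 0],
  [0, 0.001, -0.38, 0],
  [0, 0.001, -0.45, 0],
  [0, 0.001, -0.5, 0],
  [0, 0.001, -0.515, 0],
  [0, 0.001, -0.515, 0],
])

```text
time: 30.1
eef_pos: [0.6322, -0.1282, 0.0536]
tcp_rot: [0.272, 0.962, -0.0, 0.0]
contact_force: [-0.5, 0.7, 0.1]
opening: 1.002
```

Call:
send_rows([
  [0, 0, 0, 0],
  [0, 0, 0, 0],
  [0, 0, 0, 0],
  [0, 0, 0, 0],
  [0, 0, 0, 0],
], jaw=1, newtons=60)

```text
time: 30.72
eef_pos: [0.6331, -0.1286, 0.0549]
tcp_rot: [0.272, 0.962, -0.0, 0.001]
contact_force: [0.5, 0.4, 5.7]
opening: 0.737
```

```bash
python3 look.py wrist w14
```

```text
30.725 [ 0.6331 -0.1286  0.0549] [ 0.2718  0.9623 -0.0001  0.0014] toolx 148.4513592860996 F [0.4999 0.4372 5.7158] op 0.7372995763168971 q [-0.3572  0.4368  1.7653 -0.0001  0.9366 -1.3773]
```

View pics/w14.png

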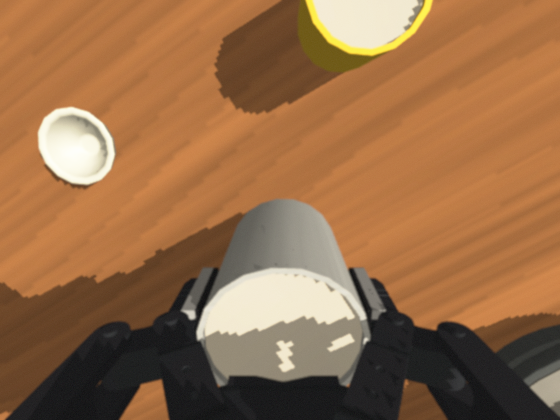

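Call:
send_rows([
  [0, 0, 0.04, 0],
  [0, 0, 0.12, 0],
  [0, 0, 0.25, 0],
  [0, 0, 0.38, 0],
  [0, 0.05, 0.47, 0],
  [0.03, 0.2, 0.47, 0],
  [0.06, 0.4, 0.47, 0],
  [0.1, 0.6, 0.47, 0],
  [0.13, 0.78, 0.47, 0],
  [0.161, 0.9, 0.47, 0],
  [0.161, 0.969, 0.47, 0],
  [0.161, 0.969, 0.4, 0],
  [0.161, 0.969, 0.33, 0],
  [0.161, 0.969, 0.33, 0],
  [0.161, 0.969, 0.33, 0],
])

```text
time: 32.65
eef_pos: [0.6803, 0.1614, 0.1518]
tcp_rot: [0.273, 0.962, -0.0, -0.0]
contact_force: [-0.6, 0.5, -6.7]
opening: 0.732
```

```bash
python3 look.py wrist w15
```

```text
32.65 [0.6803 0.1614 0.1518] [ 0.2725  0.9621 -0.0002 -0.0004] toolx 148.36816592280596 F [-0.5816  0.4551 -6.6888] op 0.7315883902834149 q [ 0.0881  0.4225  1.5838 -0.0001  1.1361 -0.9305]
```

View pics/w15.png

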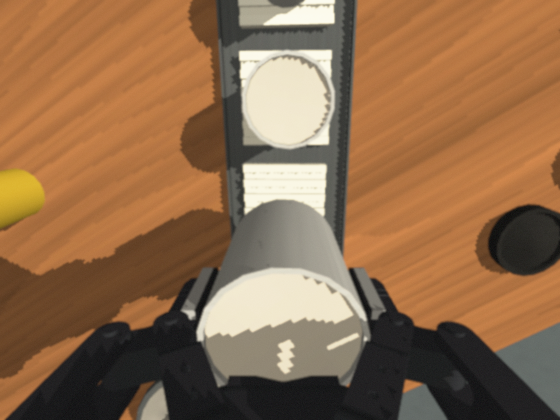

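```bash
python3 - <<'E'
from tile import *
c=np.load("c.npy",allow_pickle=True).item()
print(tile(242,327,164.5), "flask", at("wrist",(283,329),.1518+.032,c))
print("tile3",tile(238,333,50.5), "c", at("wrist",(288,99.5),.085,c))
E
```

```text
(array([0.678 , 0.1643, 0.013 ]), np.float64(0.07139469390061688)) flask [0.6735 0.1658 0.1838]
tile3 (array([0.6046, 0.2103, 0.013 ]), np.float64(0.07189613714037223)) c [0.6071 0.21   0.085 ]
```

```bash
python3 - <<'E'
from tile import *
c=np.load("c.npy",allow_pickle=True).item()
a=np.linspace(0,2*np.pi,90)
for zt in (.1835,):
  for k in (0,.002,.004,.006):
    x,y=.6803-.85*k,.1614+.525*k
    p=proj("wrist",np.c_[x+.032*np.cos(a),y+.032*np.sin(a),np.full(90,zt)],c)
    q=proj("wrist",np.c_[x+.032*np.cos(a),y+.032*np.sin(a),np.full(90,zt-.086)],c)
    print(zt,k,p[:,1].min(),p[:,0].min(),p[:,0].max(),'base top',q[:,1].min())
E
```

```text
0.1835 0 268.6012868049815 194.6665042176445 370.33852968016237 base top 199.00422851874674
0.1835 0.002 263.18823113011723 194.1575143103367 370.8511014214331 base top 195.73245626810677
0.1835 0.004 257.7069937747068 193.6433828310116 371.36887551922797 base top 192.43854138321086
0.1835 0.006 252.15648825489328 193.12404594047956 371.89191674862514 base top 189.12230318997945
```

Call:
send_rows([
  [-0.008, 0.004, -0.05, 0],
  [-0.008, 0.004, -0.1, 0],
  [-0.008, 0.004, -0.15, 0],
  [-0.008, 0.004, -0.19, 0],
  [-0.008, 0.004, -0.22, 0],
  [-0.008, 0.004, -0.24, 0],
  [-0.008, 0.004, -0.25, 0],
  [-0.008, 0.004, -0.26, 0],
  [-0.008, 0.004, -0.265, 0],
  [-0.008, 0.004, -0.268, 0],
  [-0.008, 0.004, -0.268, 0],
])

```text
time: 34.08
eef_pos: [0.6779, 0.1638, 0.0721]
tcp_rot: [0.272, 0.962, 0.0, 0.0]
contact_force: [0.0, 0.4, -6.4]
opening: 0.741
```

Call:
send_rows([
  [0, 0, -0.002, 0],
  [0, 0, -0.004, 0],
  [0, 0, -0.006, 0],
  [0, 0, -0.006, 0],
])

```text
time: 34.58
eef_pos: [0.6778, 0.1637, 0.07]
tcp_rot: [0.272, 0.962, -0.0, -0.0]
contact_force: [0.2, -0.2, -4.9]
opening: 0.733
```

Call:
send_rows([
  [0, 0, -0.002, 0],
  [0, 0, -0.004, 0],
  [0, 0, -0.004, 0],
])

```text
time: 34.95
eef_pos: [0.6778, 0.1637, 0.0688]
tcp_rot: [0.272, 0.962, -0.0, -0.0]
contact_force: [-0.3, 0.3, -6.3]
opening: 0.739
```

Call:
send_rows([
  [0, 0, -0.002, 0],
  [0, 0, -0.004, 0],
  [0, 0, -0.004, 0],
])

```text
time: 35.33
eef_pos: [0.6779, 0.1638, 0.0679]
tcp_rot: [0.272, 0.962, -0.0, 0.0]
contact_force: [-0.8, -0.9, -4.5]
opening: 0.736
```

Call:
send_rows([
  [0, 0, -0.002, 0],
  [0, 0, -0.003, 0],
  [0, 0, -0.003, 0],
])

```text
time: 35.7
eef_pos: [0.678, 0.1638, 0.0679]
tcp_rot: [0.272, 0.962, -0.0, -0.0]
contact_force: [-4.3, -1.0, 3.5]
opening: 0.734
```

Call:
send_rows([
  [0, 0, 0.002, 0],
  [0, 0, 0.002, 0],
  [0, 0, 0.002, 0],
  [0, 0, 0.002, 0],
  [0, 0, 0.1, 0],
  [0, 0, 0.25, 0],
  [0, 0, 0.4, 0],
  [0, 0, 0.5, 0],
  [-0.1, -0.2, 0.5, 0],
  [-0.2, -0.4, 0.5, 0],
  [-0.3, -0.6, 0.5, 0],
  [-0.3, -0.8, 0.5, 0],
  [-0.3, -1, 0.5, 0],
  [-0.3, -1, 0.5, 0],
], jaw=0)

```text
time: 37.45
eef_pos: [0.5876, -0.1401, 0.2171]
tcp_rot: [0.274, 0.962, -0.0, 0.001]
contact_force: [0.0, 0.6, 0.5]
opening: 0.997
```

```bash
python3 - <<'E'
from look import *
im,_,_=look("top","top2"); im2,_,_=look("scene","scene2")
a=cv2.resize(im[100:280,110:260],(500,600),interpolation=cv2.INTER_CUBIC); cv2.imwrite("pics/t3.png",a)
cv2.imwrite("pics/s3.png",cv2.resize(im2[140:280,320:420],None,fx=4,fy=4,interpolation=cv2.INTER_CUBIC))
E
```

```text
37.45 [ 0.5876 -0.1401  0.2171] [ 0.2743  0.9616 -0.0004  0.0005] toolx 148.15635544543832 F [0.0256 0.6398 0.4736] op 0.996918967887515 q [-0.4017  0.1585  1.7863 -0.0006  1.1956 -1.4165]
37.5 [ 0.5877 -0.139   0.2169] [ 0.2737  0.9618 -0.0002  0.0003] toolx 148.22733253577707 F [0.0136 0.5429 0.2843] op 0.9961444935708345 q [-0.4001  0.1585  1.7866 -0.0003  1.1958 -1.4162]
```

View pics/t3.png

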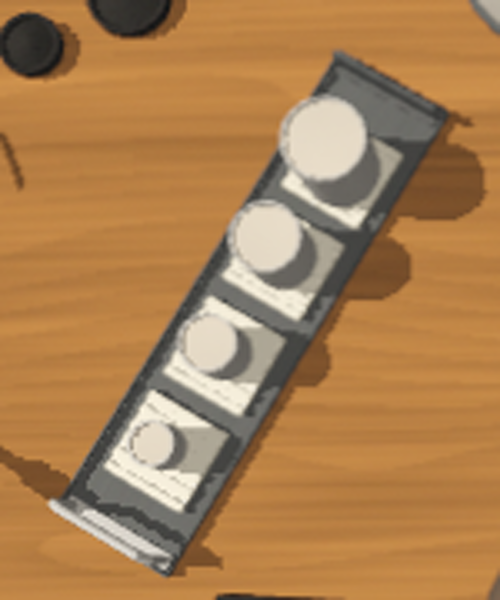

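View pics/s3.png

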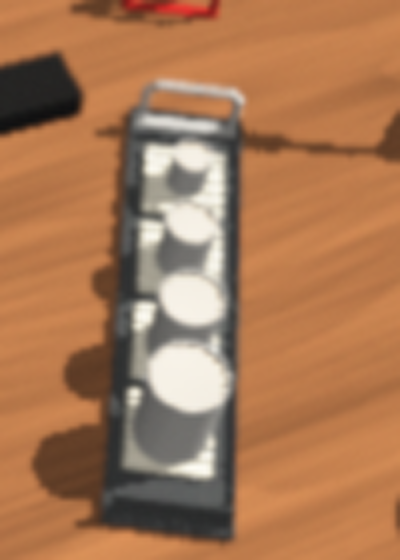

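View pics/top2.png

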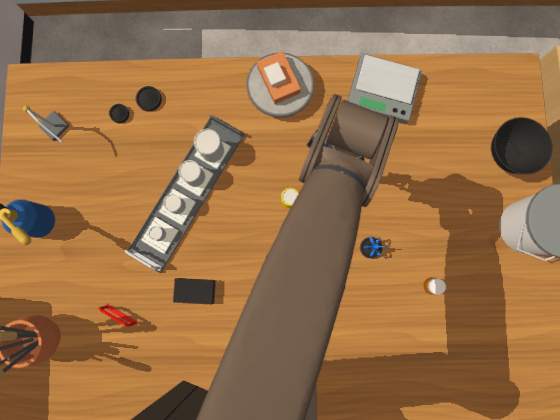

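```bash
python3 - <<'E'
from h import *
np.set_printoptions(precision=4,suppress=True)
T=[(.4555,.3018),(.530,.2565),(.6048,.2108),(.678,.1643)]
for (x,y,z),t in zip([(153,444,.053),(210,345,.069),(266,237,.085),(323.5,139,.099)],T):
    p=at("top",(110+x/3.3333-.35,100+y/3.3333-.35),z); print(p,(p[:2]-t)*1000)
for (x,y,z),t in zip([(191,160,.053),(190,224,.069),(192,300,.085),(191,377,.099)],T):
    p=at("scene",(320+x/4-.37,140+y/4-.37),z); print(p,(p[:2]-t)*1000)
print("tree",at("top",(372,247.5),.014))
E
```

```text
[0.4578 0.2994 0.053 ] [ 2.3193 -2.3571]
[0.5299 0.2533 0.069 ] [-0.0941 -3.247 ]
[0.6078 0.2086 0.085 ] [ 2.9824 -2.2011]
[0.6777 0.1637 0.099 ] [-0.2895 -0.5641]
[0.4623 0.2973 0.053 ] [ 6.7739 -4.5098]
[0.533  0.2529 0.069 ] [ 2.9979 -3.6177]
[0.6098 0.2081 0.085 ] [ 4.9636 -2.7472]
[0.6794 0.165  0.099 ] [1.3544 0.7482]
tree [ 0.4133 -0.2489  0.014 ]
```

Call:
send_rows([
  [0, 0, 0, 0],
  [0, 0, 0, 0],
  [0, 0, 0, 0],
])

```text
time: 37.92
eef_pos: [0.588, -0.135, 0.2168]
tcp_rot: [0.271, 0.963, 0.0, -0.0]
contact_force: [-0.5, -1.1, -0.4]
opening: 0.995
```

```bash
python3 -c "
from plant import workorder; print(workorder.sign_off())"
```

```text
the job is handed in; nothing more can be done
None
```

All four flasks are standing upright on the drain tiles in height order, with a next to the bright handle, then b, c, and d at the far end. I handed the job in at about 38 s. Each flask was lowered until light contact (at most about 11 N measured) before I released it.

- **Last checks:** the final top and scene pictures show every flask upright on its own tile. The gripper was open and clear of everything.
- **Wax tree:** I only checked it from above. It measures within about 3 mm of where it started, which is reading error.
- **Centring:** wrist and top views put d within about 1 mm of its tile centre, and a, b and c about 2–4 mm off along the row. I had corrected those three for a grasp offset that turned out not to be real. I judged the error small and did not re-grasp them.
- **Disagreement:** the scene camera, read at low resolution, gave larger errors of about 5–8 mm for a, b and c, most for a. The wrist and top views do not support that.

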